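Find the flashlight with the worn hinge

TASK

One of the three orange flashlights in the key rack has a worn head hinge. Feel the heads by gently rocking them, first away from the robot and then back towards it, without forcing a firm one; take the worn one all the way over to its stop in both directions to be sure. Then lift that one out of the rack and set it in the pale blue bowl without dropping it, its head left tipped over so that the fault shows, and leave the two firm ones in the rack and the sunglasses case, marble and loose key undisturbed.

Things in the scene. Friction and masses are not known exactly. Their poses are not given: they have to be found in the camera images.
- rack: fixed steel rack block, 100 mm (x, towards and away from the robot) x 260 mm (y) x 50 mm high; origin at the centre of its underside on the ledge. Three square wells 27 mm wide, 44 mm deep, at x 0 and y -80, 0, +80 mm, each with a flashlight in it. Two key bows stand up to 18 mm above its far edge (36 mm towards +x of the well line)
- lamp_1: one of three alike orange flashlights (about 140 g) standing in the rack; which is worn cannot be seen and varies. Square barrel 26 mm wide, 44 mm of it in the well; 0.5 mm of slack a side lets it wobble 1 to 2 mm at the head. Origin: centre of its underside, 6 mm above the ledge; z up the barrel, x along the rack's x. Hinge pin along y, 70 mm above the origin
- lamp_2: one of three alike orange flashlights (about 140 g) standing in the rack; which is worn cannot be seen and varies. Square barrel 26 mm wide, 44 mm of it in the well; 0.5 mm of slack a side lets it wobble 1 to 2 mm at the head. Origin: centre of its underside, 6 mm above the ledge; z up the barrel, x along the rack's x. Hinge pin along y, 70 mm above the origin
- lamp_3: one of three alike orange flashlights (about 140 g) standing in the rack; which is worn cannot be seen and varies. Square barrel 26 mm wide, 44 mm of it in the well; 0.5 mm of slack a side lets it wobble 1 to 2 mm at the head. Origin: centre of its underside, 6 mm above the ledge; z up the barrel, x along the rack's x. Hinge pin along y, 70 mm above the origin
- top_1 (a point): centre of the lens face, top of the tilting head of lamp_1, 65 mm above the hinge pin (141 mm above the ledge); moves with the head. The head is a square bezel 38 x 38 mm, 18 mm high, on a neck 28 x 28 mm
- top_2 (a point): centre of the lens face, top of the tilting head of lamp_2, 65 mm above the hinge pin (141 mm above the ledge); moves with the head. The head is a square bezel 38 x 38 mm, 18 mm high, on a neck 28 x 28 mm
- top_3 (a point): centre of the lens face, top of the tilting head of lamp_3, 65 mm above the hinge pin (141 mm above the ledge); moves with the head. The head is a square bezel 38 x 38 mm, 18 mm high, on a neck 28 x 28 mm
- head_1 (a joint): tilt of this head, rad: 0 upright, positive away from the robot (rack's +x), stops at -0.4 and 0.4. Firm hinge: stiff spring, 20 N m/rad (6.4 N/mm at the bezel, 56 mm above the pin), upright again when let go. Worn: swings from stop to stop, 22 mm at the bezel each way, against under 2 N of friction, and stays where left. Stop at a few N: 15 N on any head is forcing it
- head_2 (a joint): tilt of this head, rad: 0 upright, positive away from the robot (rack's +x), stops at -0.4 and 0.4. Firm hinge: stiff spring, 20 N m/rad (6.4 N/mm at the bezel, 56 mm above the pin), upright again when let go. Worn: swings from stop to stop, 22 mm at the bezel each way, against under 2 N of friction, and stays where left. Stop at a few N: 15 N on any head is forcing it
- head_3 (a joint): tilt of this head, rad: 0 upright, positive away from the robot (rack's +x), stops at -0.4 and 0.4. Firm hinge: stiff spring, 20 N m/rad (6.4 N/mm at the bezel, 56 mm above the pin), upright again when let go. Worn: swings from stop to stop, 22 mm at the bezel each way, against under 2 N of friction, and stays where left. Stop at a few N: 15 N on any head is forcing it
- bowl: pale blue ceramic bowl, loose, 0.8 kg, rim diameter 180 mm, 60 mm high, wall 5 mm, open upwards; origin at the centre of its underside. A flashlight stood in it and let go leans over against the rim
- case: silver sunglasses case lying flat, 62 x 160 x 34.5 mm (its long side along its y), loose; origin at the centre of its underside. Leave alone
- marble: green glass marble, 25 mm diameter, resting in a small cork ring (44 mm across, 6 mm high); origin at its underside. Leave alone
- keys: loose brass key with a black tag, about 90 x 26 x 6 mm, lying flat; origin under its round bow. Leave alone
Things that resemble listed ones, but are neither listed nor needed, are in the scene too. What is shaped like the lamp_2 but purple is not meant. Leave any green look-alike of the bowl alone.

How it is judged:
By the outcome, as a careful person would: the job done as asked, in the order asked, and still so for the second after the job is handed in, with the robot touching nothing.
It also fails if it takes over 67 s, if anything falls off the work surface, if the arm or the gripper's body presses on something with over 40 N, if the wrist force passes 120 N, or if a joint passes its speed limit or range.

ROBOT

A 7-joint arm with a two-finger parallel gripper is mounted at the origin on the work surface. World frame = base frame: x ahead of the robot, y to its left, z up, the work surface at z = 0. Lengths are in mm, angles in degrees, forces in N, time in s.
With the tool pointing down it reaches from about 400 to 850 mm from the base axis. Payload 10.4 kg.
Tool frame: the origin (TCP) lies on the centre line of the jaws, within the pads' length; the fingertips stand 25 mm ahead of it and the grasp point (between the pads) lies 6 mm ahead of it; z points along the fingers, y is the line along which they close (so a half turn about z gives the same grasp; the last joint's range is limited). The gripper opens to 85 mm and grips with 20 to 120 N. Pads are 22 mm wide; open, the fingers measure 114 mm over their backs; the gripper's body (76 mm by 85 mm) begins 54 mm behind the grasp point. The pads swing forward as they close: fully open they stand 13 mm farther back than shut.
Start: joints at [72.273, 19.034, -3.707, 83.658, 1.238, 77.344, -5.071], TCP at [176.823, -599.485, 256.338] pointing down, gripper open.
Joint ranges: [-148.97, 148.97], [-28.65, 121.19], [-84.17, 76.75], [9.2, 138.47], [-72.65, 252.65], [3.7, 117.97], [-149.18, 149.18]. Speed limits (degrees/s): [127.2, 127.2, 159.86, 159.86, 180, 180, 180].

INTERFACE

Orientations are given as [roll, pitch, yaw] about the fixed x, y, z axes, in that order (R = Rz(yaw) Ry(pitch) Rx(roll)).
In Python, from bench import robot, imaging gives the robot as it stands. The module is installed in compiled form; this text tells all that it offers.
- The arm moves only by the tool apply_moves, never from a script. Its argument "commands" is a list that holds one entry, the list of rows, each a list of 7 numbers: the shift along the tool's x, y, z in mm, then the turn, a rotation vector about the tool's x, y, z in degrees, then the opening in per cent of the stroke, from 0 (shut) to 100 (fully open). In form: [[[dx, dy, dz, wx, wy, wz, fingers], ...]]. A call has 1 to 8 rows; each row shifts and turns the commanded pose from where the row before left it, along the tool's axes as they then stand; what a row does not reach is not made up. A row lasts 1/12 s, in which the tool goes at most 41.7 mm and 7.16 degrees, less where a joint would pass 70% of its speed; a pose out of reach is approached as far as the arm can. A call with a gripper value outside its range is refused whole. The fingers move at their own pace and stop on an object; "squeeze" is the grip in N (left out, the last holds). Time passes only in rows, so rows that do not move let the fingers close. It gives the time, the measured TCP pose, the force, the opening and the grip force at its end, in the units of the state.
- robot.sense(): the state, without advancing time (a new reading comes with each control period).
- imaging.read_camera(name): name is "scene" or "top"; returns a dict with "pixels" (384x512x3 uint8, red, green, blue), "K" (3x3 intrinsics, pixels), "dist" ([k1, k2, p1, p2, k3] as OpenCV has them; the pictures are not rectified), "rvec" (rotation vector, rad) and "tvec" (3), from world to camera coordinates, as OpenCV has them. Camera axes: x right, y down, z forward; pixel columns grow to the right and rows downward; lengths in mm; the calibration is good to about 2 mm. A picture is of the moment at which its call begins. There is no depth.
- robot.hand_in(): hands the job in; it is judged then, once.
The state is a dict: "time": time; "qpos": joint angles; "qd": joint speeds; "tau": joint torques, N m; "tcp_pos": TCP position; "orientation": TCP orientation; "contact_force": force on the tool from outside, world axes, zero at the start; "torque": the same for the moment, N m; "width": finger opening in mm; "gripper_force": force on a finger pad.
Only numpy, scipy, OpenCV 4.12 (cv2) and the standard library are available. Lean on these libraries where they do the work, as an engineer would, in place of code of your own. Each camera call takes 0.05 s, during which the arm holds its last target. There are 200 camera calls.

## Working session

There is one attempt and no reset: what is moved stays moved. The work goes in short steps, Python scripts to look and compute and a tool call to move; the robot and the scene stay as the last step left them, time stands still between calls to the robot, and variables do not carry over. Pictures are saved under pics/ and viewed, at most 10 in all, crops included, and the job is handed in when it is done.

Besides the shell and the picture viewer there is one more tool, called after "Call:" in YAML: its name, and indented under it one key for each argument. apply_moves: Moves the arm, as the interface text tells. Its arguments: {"type":"object","properties":{"commands":{"type":"array","items":{"type":"array","items":{"type":"array","items":{"type":"number"}}}},"squeeze":{"type":"number"}},"required":["commands"]}

```bash
mkdir -p pics
cat > h.py <<'E'
from bench import robot, imaging
import numpy as np, cv2
def cam(n):
    c=imaging.read_camera(n); c['R']=cv2.Rodrigues(np.array(c['rvec'],float))[0]; c['t']=np.array(c['tvec'],float).ravel()
    c['K']=np.array(c['K'],float); c['dist']=np.array(c['dist'],float); return c
def save(c,n,box=None,s=1):
    p=c['pixels']
    if box: p=p[box[1]:box[3],box[0]:box[2]]
    cv2.imwrite('pics/'+n,cv2.resize(cv2.cvtColor(p,cv2.COLOR_RGB2BGR),None,fx=s,fy=s,interpolation=cv2.INTER_CUBIC))
def ray(c,uv):
    p=cv2.undistortPoints(np.array([[uv]],float),c['K'],c['dist'])[0,0]
    return -c['R'].T@c['t'], c['R'].T@np.array([p[0],p[1],1])
def onz(c,uv,z):
    o,d=ray(c,uv); return o+d*(z-o[2])/d[2]
def proj(c,P):
    return cv2.projectPoints(np.array(P,float).reshape(-1,3),c['R'],c['t'],c['K'],c['dist'])[0][:,0]
E
python3 - <<'E'
from h import *
a=cam('scene');b=cam('top')
save(a,'s1.png',s=1.5);save(b,'t1.png',s=1.5)
for c in (a,b): print(-c['R'].T@c['t'], c['R'][2])
s=robot.sense();print(s)
E
```

```text
[934.53773232 591.76836389 818.3659897 ] [-0.35182602 -0.58885165 -0.72764839]
[ 379.89447549   35.18411745 1303.33826513] [ 0.17563998 -0.00674419 -0.98443137]
{'time': 0.1, 'qpos': array([72.27268522, 19.06940493, -3.70576894, 83.7021652 ,  1.23726579,
       77.34195936, -5.07099469]), 'qd': array([-0.00723251, -0.11210848, -0.11800537, -0.07666666, -0.01804891,
        0.03582942,  0.04422614]), 'tau': array([ 7.88802517e-04, -6.26738977e+01,  4.85841266e-02, -3.92426419e+01,
        1.61090906e-02,  6.97335927e-03,  1.30005122e-05]), 'tcp_pos': array([ 176.70443422, -599.1830246 ,  255.57584674]), 'orientation': array([-1.79926370e+02,  3.39195142e-03,  1.64319708e+01]), 'contact_force': array([ 0.31349159,  0.62754556, -0.66200038]), 'torque': array([ 0.0170529 , -0.01047659, -0.0066451 ]), 'gripper_force': 0.0, 'width': 85.6400578724353}
```

View pics/s1.png

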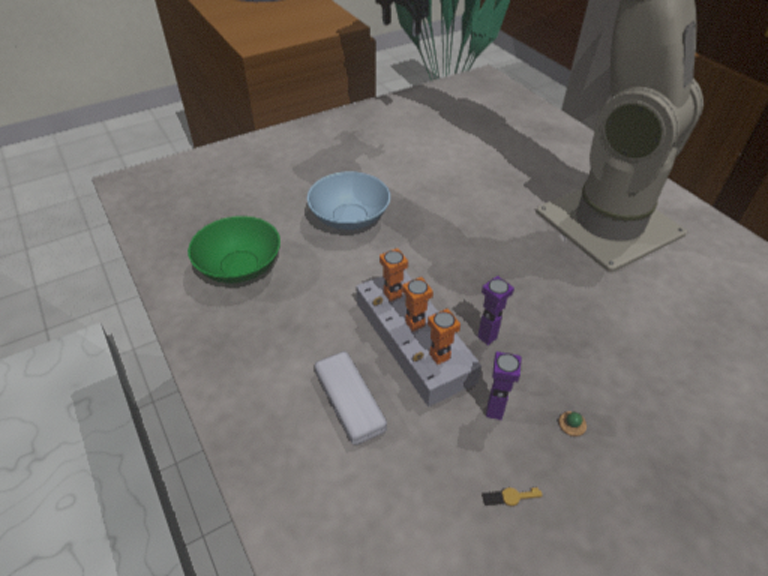

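View pics/t1.png

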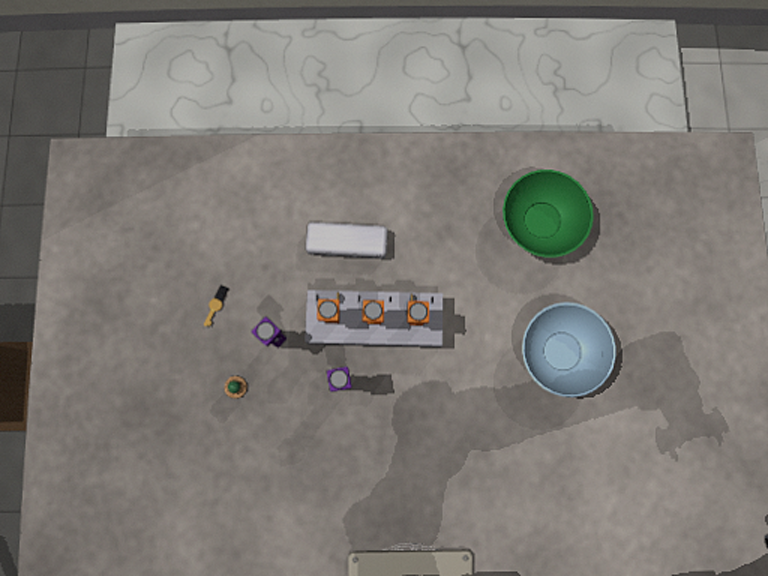

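Scene and top views: orange heads (rack) at top-view px/1.5 (328,310), (373,312), (418,312). Look-alikes: purple lamps (266,330), (339,378). The pale blue bowl is at (569,349) and the green look-alike at (548,213). I choose the orange lamps and the blue bowl, and will measure them and check in a crop.

```bash
cat > m.py <<'E'
from h import *
def comps(mask,amin=20):
    n,l,st,ce=cv2.connectedComponentsWithStats(mask.astype(np.uint8)*255)
    return [(ce[i],st[i]) for i in range(1,n) if st[i][4]>=amin], l
def tri(a,ua,b,ub):
    o1,d1=ray(a,ua);o2,d2=ray(b,ub)
    s=np.linalg.lstsq(np.c_[d1,-d2],o2-o1,rcond=None)[0]
    p,q=o1+s[0]*d1,o2+s[1]*d2
    return (p+q)/2,np.linalg.norm(p-q)
def lenses(c):
    hsv=cv2.cvtColor(c['pixels'],cv2.COLOR_RGB2HSV)
    o=((hsv[...,0]>=5)&(hsv[...,0]<=16)&(hsv[...,1]>170)&(hsv[...,2]>110)).astype(np.uint8)
    cs,hi=cv2.findContours(o,cv2.RETR_CCOMP,cv2.CHAIN_APPROX_NONE)
    out=[]
    for k,ct in enumerate(cs):
        if hi[0][k][3]>=0 and cv2.contourArea(ct)>30:
            m=cv2.moments(ct);out.append((m['m10']/m['m00'],m['m01']/m['m00'],m['m00']))
    return out
E
python3 - <<'E'
from m import *
a=cam('scene');b=cam('top')
la,lb=sorted(lenses(a)),sorted(lenses(b))
print(la,lb)
for p in la: print('scene z141',onz(a,p[:2],141).round(1))
for p in lb: print('top z141',onz(b,p[:2],141).round(1))
if len(la)==len(lb):
    for i in range(len(la)):
        print(tri(a,la[::-1][i][:2],b,lb[i][:2]))
# bowl
hsv=cv2.cvtColor(b['pixels'],cv2.COLOR_RGB2HSV)
m=(hsv[...,0]>95)&(hsv[...,0]<115)&(hsv[...,1]>50)&(hsv[...,2]>100)
for c,s in comps(m,500)[0]:
    print('bowl',c,s)
    ring=[onz(b,u,60)for u in((s[0],c[1]),(s[0]+s[2]-1,c[1]),(c[0],s[1]),(c[0],s[1]+s[3]-1))]
    print(np.round(ring,1))
# rack corners at z=50, top view px
for u in [(307,290),(443,290),(443,333),(308,333)]: print('rack',onz(b,np.array(u)/1.5,50).round(1))
for u in [(306,222),(386,258)]: print('case',onz(b,np.array(u)/1.5,34).round(1))
for u in [(266,330),(339,378)]: print('purple',onz(b,np.array(u)/1.5,141).round(1))
save(b,'t2.png',(190,130,430,280),3.3)
E
```

```text
[] []
bowl [380.09650401 232.8197378 ] [ 349  202   61   63 2746]
[[ 485.2 -218.5   60. ]
 [ 482.9 -390.    60. ]
 [ 572.2 -312.    60. ]
 [ 396.8 -302.3   60. ]]
rack [604.3 190.7  50. ]
rack [601.7 -70.4  50. ]
rack [518.8 -68.4  50. ]
rack [521.4 187.9  50. ]
case [744.1 196.4  34. ]
case [669.4  38.5  34. ]
purple [517.1 251.1 141. ]
purple [431.9 122.1 141. ]
```

View pics/t2.png

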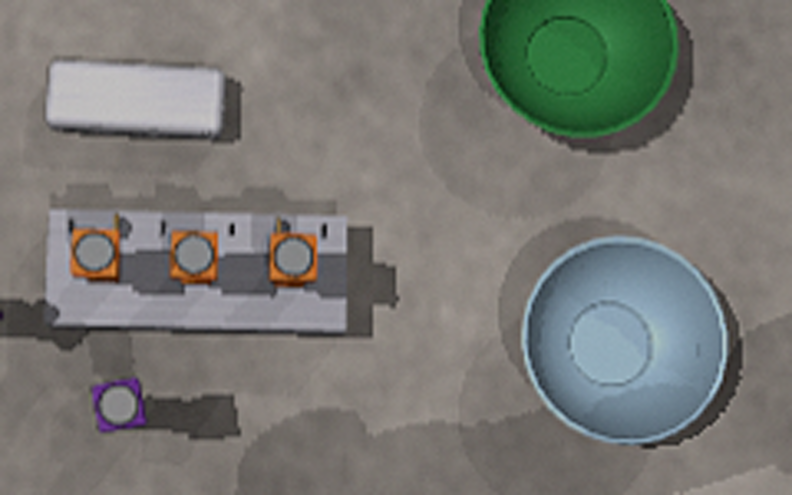

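The crop shows three orange heads with lens centres at about (94,253), (194,256) and (294,258), which is full-frame (218.5,206.7), (248.8,207.6) and (279,208). The blue bowl is at (625,340) in the crop. The choice is right. My orange mask failed, so I'll fix it.

```bash
cat > m2.py <<'E'
from m import *
def heads(c,box):
    p=c['pixels'];hsv=cv2.cvtColor(p,cv2.COLOR_RGB2HSV)
    o=(hsv[...,0]<=18)&(hsv[...,1]>150)&(hsv[...,2]>90)
    z=np.zeros_like(o);x0,y0,x1,y1=box;z[y0:y1,x0:x1]=1
    return o&z
E
python3 - <<'E'
from m2 import *
a=cam('scene');b=cam('top')
for c in (a,b):
    box=(0,0,512,384) if c is b else (230,150,320,260)
    for ce,s in comps(heads(c,box),25)[0]: print(ce.round(1),s)
L=[(218.5,206.7),(248.8,207.6),(279.1,208.2)]
S=[(444,320),(417,288),(393.5,258)]
for u,v in zip(L,S):
    v=np.array(v)/1.5
    print(onz(b,u,141).round(1),onz(a,v,141).round(1),[np.round(x,1) for x in tri(a,v,b,u)])
for u in [(48,209),(346,213),(346,327),(52,326)]: 
    u=np.array(u)/3.3+[190,130];print(onz(b,u,50).round(1),onz(b,u,0).round(1))
print(onz(b,np.array((610,343))/3.3+[190,130],5), 'bowl bottom', onz(a,np.array([350,213])/1.5,5))
print(proj(a,[[562,60,141]]),b['pixels'][213,211:226])
E
```

```text
[263.2 179.6] [254 170  17  20 134]
[279.1 199.4] [269 189  19  21 153]
[262.6 195.4] [258 193  11   7  30]
[296.5 221.4] [286 210  21  22 161]
[277.4 215.2] [272 212  11   7  31]
[294.  237.7] [289 234  11   8  36]
[218.7 207.1] [212 199  14  15  81]
[248.5 208.7] [242 200  14  16  86]
[278.3 208.1] [272 200  14  17  84]
[551.6 142.3 141. ] [553.6 142.9 141. ] [array([552.2, 142.1, 139.2]), np.float64(1.0)]
[548.4  61.8 141. ] [552.4  64.4 141. ] [array([549.5,  61.5, 136.6]), np.float64(1.3)]
[545.9 -18.6 141. ] [548.5 -15.5 141. ] [array([546.5, -18.8, 137.4]), np.float64(0.0)]
[604.3 191.1  50. ] [613.3 197.3   0. ]
[598.1 -68.9  50. ] [606.9 -73.1   0. ]
[498.5 -66.5  50. ] [503.3 -70.6   0. ]
[502.  186.5  50. ] [506.9 192.6   0. ]
[ 485.55382128 -306.3584795     5.        ] bowl bottom [ 478.89092627 -310.84453143    5.        ]
[[273.72563742 192.30090931]] [[162 148 147]
 [130  87  71]
 [145  81  53]
 [149  84  56]
 [147  76  38]
 [157  78  29]
 [165  89  37]
 [166  91  38]
 [161  89  35]
 [161  90  37]
 [157  89  38]
 [157  89  39]
 [155  91  40]
 [162  98  42]
 [ 90  44  11]]
```

Ledge z = 0 fits: the lenses triangulate to z of about 137–139 against the expected 141, spacing is 80 mm and the rack is 260 x 101. Rack yaw is about -2°. Wells are A (553,142), B (550,62) and C (547,-18.5); the blue bowl is at about (484,-305).

Plan: straddle each head with the jaws along the rack's x and rock it both ways with the pads. I start by turning the tool in place.

Call:
apply_moves:
  commands:
    - [[0, 0, 0, 0, 0, -7.16, 75], [0, 0, 0, 0, 0, -7.16, 75], [0, 0, 0, 0, 0, -7.16, 75], [0, 0, 0, 0, 0, -7.16, 75], [0, 0, 0, 0, 0, -7.16, 75], [0, 0, 0, 0, 0, -7.16, 75], [0, 0, 0, 0, 0, -7.16, 75], [0, 0, 0, 0, 0, -7.16, 75]]
  squeeze: 30

```text
time: 0.97
tcp_pos: [176.8, -599.5, 256.3]
orientation: [-180.0, -0.0, 74.1]
contact_force: [0.5, -0.1, 0.2]
width: 64.0
gripper_force: 0.0
```

Call:
apply_moves:
  commands:
    - [[0, 0, 0, 0, 0, -7.16, 75], [0, 0, 0, 0, 0, -7.16, 75], [10, 6, 0, 0, 0, 0, 75], [22, 13, 0, 0, 0, 0, 75], [26, 15.5, 0, 0, 0, 0, 75], [26, 15.5, 0, 0, 0, 0, 75], [26, 15.5, 0, 0, 0, 0, 75], [26, 15.5, 0, 0, 0, 0, 75]]

```text
time: 1.63
tcp_pos: [263.4, -464.2, 256.3]
orientation: [180.0, 0.0, 87.8]
contact_force: [0.4, -0.5, -0.5]
width: 63.7
gripper_force: 0.0
```

Call:
apply_moves:
  commands:
    - [[26, 15.5, 0, 0, 0, 0, 75], [26, 15.5, 0, 0, 0, 0, 75], [26, 15.5, 0, 0, 0, 0, 75], [26, 15.5, 0, 0, 0, 0, 75], [26, 15.5, 0, 0, 0, 0, 75], [26, 15.5, 0, 0, 0, 0, 75], [26, 15.5, 0, 0, 0, 0, 75], [26, 15.5, 0, 0, 0, 0, 75]]

```text
time: 2.3
tcp_pos: [394.0, -260.5, 256.4]
orientation: [180.0, 0.0, 87.8]
contact_force: [-0.3, -0.4, -0.2]
width: 64.1
gripper_force: 0.0
```

Call:
apply_moves:
  commands:
    - [[26, 15.5, 0, 0, 0, 0, 75], [26, 15.5, 0, 0, 0, 0, 75], [26, 15.5, 0, 0, 0, 0, 75], [26, 15.5, 0, 0, 0, 0, 75], [26, 15.5, 0, 0, 0, 0, 75], [26, 15.5, 0, 0, 0, 0, 75], [20, 10, 0, 0, 0, 0, 75], [0, 0, 0, 0, 0, 0, 75]]

```text
time: 2.97
tcp_pos: [503.7, -84.4, 256.4]
orientation: [179.9, -0.1, 88.2]
contact_force: [-0.7, -0.2, -0.8]
width: 64.0
gripper_force: 0.0
```

Call:
apply_moves:
  commands:
    - [[22, 14, 0, 0, 0, 0, 75], [22, 14, 0, 0, 0, 0, 75], [16, 9, 0, 0, 0, 0, 75], [7, 4, 20, 0, 0, 0, 75], [0, 0, 25, 0, 0, 0, 75], [0, 0, 15, 0, 0, 0, 75], [0, 0, 0, 0, 0, 0, 75], [0, 0, 0, 0, 0, 0, 75]]

```text
time: 3.63
tcp_pos: [545.1, -24.8, 196.1]
orientation: [-179.9, 0.0, 87.9]
contact_force: [0.6, -0.1, 0.0]
width: 64.2
gripper_force: 0.0
```

Run:
```python
from h import *
a=cam('scene');save(a,'s2.png',(200,110,370,260),4)
s=robot.sense();print(s['tcp_pos'],s['orientation'],s['contact_force'])
```

```text
[545.79140417 -24.84581947 197.16267509] [1.79966810e+02 1.95306884e-02 8.79090320e+01] [-0.31427063 -0.89975929  0.27574685]
```

View pics/s2.png

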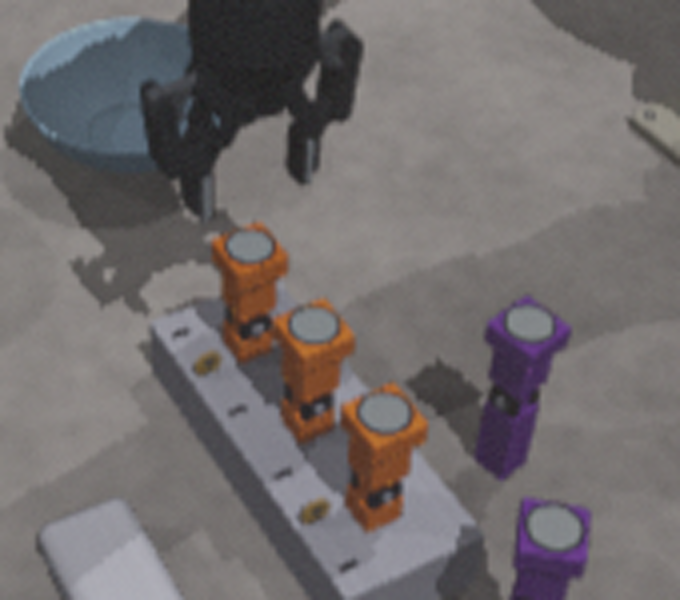

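The crop shows the open jaws above head C (lens at crop (250,246)), lying along the rack's x. I centre and go down.

Call:
apply_moves:
  commands:
    - [[6, 1, 0, 0, 0, 0, 75], [0, 0, 15, 0, 0, 0, 75], [0, 0, 15, 0, 0, 0, 75], [0, 0, 15, 0, 0, 0, 75], [0, 0, 10, 0, 0, 0, 75], [0, 0, 5, 0, 0, 0, 75], [0, 0, 0, 0, 0, 0, 75], [0, 0, 0, 0, 0, 0, 75]]

```text
time: 4.35
tcp_pos: [547.4, -18.7, 137.0]
orientation: [180.0, 0.0, 88.0]
contact_force: [-0.3, -0.1, 0.8]
width: 64.1
gripper_force: 0.0
```

Call:
apply_moves:
  commands:
    - [[0, 2, 0, 0, 0, 0, 75], [0, 2, 0, 0, 0, 0, 75], [0, 2, 0, 0, 0, 0, 75], [0, 2, 0, 0, 0, 0, 75], [0, 1, 0, 0, 0, 0, 75], [0, 0, 0, 0, 0, 0, 75]]

```text
time: 4.85
tcp_pos: [556.2, -19.2, 136.4]
orientation: [180.0, -0.0, 88.0]
contact_force: [-0.1, -1.5, 0.3]
width: 64.2
gripper_force: 0.0
```

Call:
apply_moves:
  commands:
    - [[0, 1, 0, 0, 0, 0, 75], [0, 1, 0, 0, 0, 0, 75], [0, 0.5, 0, 0, 0, 0, 75], [0, 0, 0, 0, 0, 0, 75]]

```text
time: 5.18
tcp_pos: [558.6, -19.2, 136.3]
orientation: [180.0, 0.0, 88.0]
contact_force: [-0.2, 0.4, 0.3]
width: 64.3
gripper_force: 0.0
```

Call:
apply_moves:
  commands:
    - [[0, 0.5, 0, 0, 0, 0, 75], [0, 0.5, 0, 0, 0, 0, 75], [0, 0.5, 0, 0, 0, 0, 75], [0, 0, 0, 0, 0, 0, 75]]

```text
time: 5.52
tcp_pos: [560.0, -19.3, 136.3]
orientation: [180.0, 0.0, 88.0]
contact_force: [0.4, -0.1, 0.6]
width: 64.2
gripper_force: 0.0
```

Call:
apply_moves:
  commands:
    - [[0, 0.5, 0, 0, 0, 0, 75], [0, 0.5, 0, 0, 0, 0, 75], [0, 0, 0, 0, 0, 0, 75]]

```text
time: 5.77
tcp_pos: [561.1, -19.4, 136.3]
orientation: [180.0, 0.0, 88.0]
contact_force: [-0.3, -0.4, 0.5]
width: 64.4
gripper_force: 0.0
```

Call:
apply_moves:
  commands:
    - [[0, 0.5, 0, 0, 0, 0, 75], [0, 0.4, 0, 0, 0, 0, 75], [0, 0, 0, 0, 0, 0, 75]]

```text
time: 6.02
tcp_pos: [561.9, -19.4, 136.3]
orientation: [180.0, 0.0, 88.0]
contact_force: [-0.7, 0.3, -0.4]
width: 64.3
gripper_force: 0.1
```

Call:
apply_moves:
  commands:
    - [[0, 0.5, 0, 0, 0, 0, 75], [0, 0.5, 0, 0, 0, 0, 75], [0, 0, 0, 0, 0, 0, 75]]

```text
time: 6.27
tcp_pos: [563.0, -19.4, 136.3]
orientation: [180.0, 0.0, 88.0]
contact_force: [-1.4, -0.1, 0.9]
width: 64.2
gripper_force: 0.1
```

Run:
```python
from h import *
print(np.mean([ (imaging.read_camera('top'),robot.sense()['contact_force'])[1] for _ in range(4)],0))
```

```text
[0.04181801 0.10002448 0.3191784 ]
```

Call:
apply_moves:
  commands:
    - [[0, 0.5, 0, 0, 0, 0, 75], [0, 0.5, 0, 0, 0, 0, 75], [0, 0, 0, 0, 0, 0, 75]]

```text
time: 6.72
tcp_pos: [563.8, -19.4, 136.3]
orientation: [-180.0, 0.0, 88.0]
contact_force: [-1.1, -0.1, 1.4]
width: 63.9
gripper_force: 0.5
```

Call:
apply_moves:
  commands:
    - [[0, 0.5, 0, 0, 0, 0, 75], [0, 0.5, 0, 0, 0, 0, 75], [0, 0, 0, 0, 0, 0, 75]]

```text
time: 6.97
tcp_pos: [564.7, -19.4, 136.3]
orientation: [-180.0, 0.0, 88.0]
contact_force: [-2.5, 1.1, 2.3]
width: 63.8
gripper_force: 1.3
```

Call:
apply_moves:
  commands:
    - [[0, 0.4, 0, 0, 0, 0, 75], [0, 0, 0, 0, 0, 0, 75], [0, 0, 0, 0, 0, 0, 75]]

```text
time: 7.22
tcp_pos: [565.0, -19.5, 136.3]
orientation: [-180.0, 0.0, 88.0]
contact_force: [-4.0, -0.1, 3.8]
width: 64.1
gripper_force: 2.3
```

Run:
```python
from h import *
a=cam('scene')
r=[]
for _ in range(3): imaging.read_camera('top'); s=robot.sense(); r.append([*s['contact_force'],s['width'],s['gripper_force']])
print(np.round(r,2)); save(a,'s3.png',(210,110,330,230),5)
```

```text
[[-3.87 -0.49  4.19 63.91  2.41]
 [-5.    0.59  4.1  63.95  2.48]
 [-4.43  0.38  3.4  63.93  2.55]]
```

View pics/s3.png

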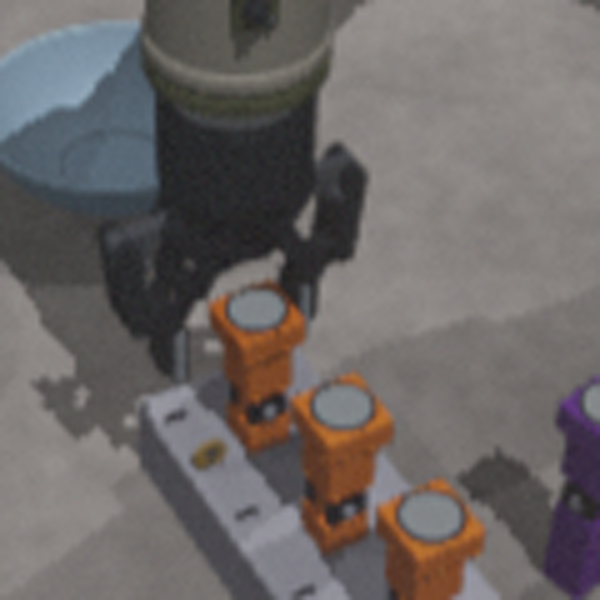

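Head C: force rose to about 4.5 N within 2 mm of contact (about 6 N/mm), so it is firm this way. The picture shows it upright with the near pad against the bezel (crop (300,310)). I back off and feel it towards the robot.

Call:
apply_moves:
  commands:
    - [[0, -3, 0, 0, 0, 0, 75], [0, -8, 0, 0, 0, 0, 75], [0, -8, 0, 0, 0, 0, 75], [0, -6, 0, 0, 0, 0, 75], [0, -4, 0, 0, 0, 0, 75], [0, -2, 0, 0, 0, 0, 75], [0, -0.5, 0, 0, 0, 0, 75], [0, 0, 0, 0, 0, 0, 75]]

```text
time: 8.08
tcp_pos: [533.9, -18.5, 136.5]
orientation: [180.0, 0.0, 88.0]
contact_force: [-0.4, 0.2, -0.2]
width: 64.0
gripper_force: 0.1
```

Call:
apply_moves:
  commands:
    - [[0, -0.5, 0, 0, 0, 0, 75], [0, -0.5, 0, 0, 0, 0, 75], [0, 0, 0, 0, 0, 0, 75]]

```text
time: 8.33
tcp_pos: [533.2, -18.4, 136.5]
orientation: [180.0, -0.0, 88.0]
contact_force: [1.4, -0.8, 0.7]
width: 63.8
gripper_force: 0.9
```

Call:
apply_moves:
  commands:
    - [[0, -0.5, 0, 0, 0, 0, 75], [0, -0.5, 0, 0, 0, 0, 75], [0, 0, 0, 0, 0, 0, 75]]

```text
time: 8.58
tcp_pos: [532.5, -18.3, 136.7]
orientation: [179.9, -0.0, 88.0]
contact_force: [5.6, -1.3, 1.6]
width: 64.2
gripper_force: 2.5
```

C is firm both ways (5.6 N at 532.5), centre x about 548.7. Next is head B: back to centre, up, 80 along the rack, down.

Call:
apply_moves:
  commands:
    - [[0, 8, 0, 0, 0, 0, 75], [0, 8, -5, 0, 0, 0, 75], [0, 0, -20, 0, 0, 0, 75], [0, 0, -20, 0, 0, 0, 75], [20, 0, 0, 0, 0, 0, 75], [25, 0, 0, 0, 0, 0, 75], [20, 0, 0, 0, 0, 0, 75], [15, 0, 0, 0, 0, 0, 75]]

```text
time: 9.25
tcp_pos: [550.5, 63.2, 181.5]
orientation: [-179.9, -0.0, 88.1]
contact_force: [0.8, -0.4, 0.5]
width: 64.1
gripper_force: 0.0
```

Call:
apply_moves:
  commands:
    - [[0, 0, 0, 0, 0, 0, 75], [0, 0, 20, 0, 0, 0, 75], [0, 0, 20, 0, 0, 0, 75], [0, 4, 5, 0, 0, 0, 75], [0, 4, 0, 0, 0, 0, 75], [0, 3, 0, 0, 0, 0, 75], [0, 1, 0, 0, 0, 0, 75], [0, 0, 0, 0, 0, 0, 75]]

```text
time: 9.92
tcp_pos: [563.5, 60.7, 137.3]
orientation: [179.9, -0.0, 88.0]
contact_force: [0.6, -0.2, 0.7]
width: 63.5
gripper_force: 0.0
```

Call:
apply_moves:
  commands:
    - [[0, 0.5, 0, 0, 0, 0, 75], [0, 0.5, 0, 0, 0, 0, 75], [0, 0, 0, 0, 0, 0, 75]]

```text
time: 10.17
tcp_pos: [563.7, 60.6, 136.7]
orientation: [180.0, 0.0, 88.0]
contact_force: [0.3, -0.2, 0.5]
width: 64.0
gripper_force: 0.0
```

Call:
apply_moves:
  commands:
    - [[0, 0.5, 0, 0, 0, 0, 75], [0, 0.5, 0, 0, 0, 0, 75], [0, 0.5, 0, 0, 0, 0, 75], [0, 0, 0, 0, 0, 0, 75]]

```text
time: 10.5
tcp_pos: [565.0, 60.6, 136.3]
orientation: [-180.0, 0.0, 88.0]
contact_force: [-0.1, 0.4, 1.0]
width: 64.0
gripper_force: 0.1
```

Call:
apply_moves:
  commands:
    - [[0, 0.5, 0, 0, 0, 0, 75], [0, 0.5, 0, 0, 0, 0, 75], [0, 0, 0, 0, 0, 0, 75]]

```text
time: 10.75
tcp_pos: [566.1, 60.5, 136.3]
orientation: [180.0, 0.0, 88.0]
contact_force: [-0.0, 0.1, -0.8]
width: 64.3
gripper_force: 0.1
```

Call:
apply_moves:
  commands:
    - [[0, 0.5, 0, 0, 0, 0, 75], [0, 0.5, 0, 0, 0, 0, 75], [0, 0, 0, 0, 0, 0, 75]]

```text
time: 11.0
tcp_pos: [567.0, 60.5, 136.3]
orientation: [-180.0, 0.0, 88.0]
contact_force: [-0.6, 0.2, 0.3]
width: 64.3
gripper_force: 0.5
```

Call:
apply_moves:
  commands:
    - [[0, 0.5, 0, 0, 0, 0, 75], [0, 0.5, 0, 0, 0, 0, 75], [0, 0, 0, 0, 0, 0, 75]]

```text
time: 11.25
tcp_pos: [567.7, 60.5, 136.3]
orientation: [-180.0, 0.0, 88.0]
contact_force: [-3.5, -0.7, 3.9]
width: 63.9
gripper_force: 1.8
```

Call:
apply_moves:
  commands:
    - [[0, 0.5, 0, 0, 0, 0, 75], [0, 0, 0, 0, 0, 0, 75], [0, 0, 0, 0, 0, 0, 75]]

```text
time: 11.5
tcp_pos: [568.0, 60.5, 136.3]
orientation: [-179.9, 0.0, 88.0]
contact_force: [-5.0, 0.3, 5.0]
width: 64.0
gripper_force: 2.7
```

B is firm away (5 N). Now back towards the robot, then on to A.

Call:
apply_moves:
  commands:
    - [[0, -4, 0, 0, 0, 0, 75], [0, -8, 0, 0, 0, 0, 75], [0, -8, 0, 0, 0, 0, 75], [0, -6, 0, 0, 0, 0, 75], [0, -4, 0, 0, 0, 0, 75], [0, -1, 0, 0, 0, 0, 75], [0, -0.5, 0, 0, 0, 0, 75], [0, 0, 0, 0, 0, 0, 75]]

```text
time: 12.17
tcp_pos: [537.2, 61.4, 136.4]
orientation: [180.0, 0.0, 88.0]
contact_force: [0.7, 0.6, 0.5]
width: 64.0
gripper_force: 0.1
```

Call:
apply_moves:
  commands:
    - [[0, -0.5, 0, 0, 0, 0, 75], [0, -0.3, 0, 0, 0, 0, 75], [0, 0, 0, 0, 0, 0, 75]]

```text
time: 12.42
tcp_pos: [536.6, 61.6, 136.5]
orientation: [180.0, -0.0, 88.0]
contact_force: [0.5, -0.3, 1.4]
width: 63.8
gripper_force: 0.6
```

Call:
apply_moves:
  commands:
    - [[0, -0.5, 0, 0, 0, 0, 75], [0, -0.3, 0, 0, 0, 0, 75], [0, 0, 0, 0, 0, 0, 75]]

```text
time: 12.67
tcp_pos: [535.8, 61.6, 136.5]
orientation: [180.0, -0.0, 88.0]
contact_force: [2.7, -0.4, 0.8]
width: 64.3
gripper_force: 1.4
```

Call:
apply_moves:
  commands:
    - [[0, -0.3, 0, 0, 0, 0, 75], [0, 0, 0, 0, 0, 0, 75]]

```text
time: 12.83
tcp_pos: [535.6, 61.6, 136.5]
orientation: [179.9, -0.0, 88.0]
contact_force: [3.8, 0.1, 1.3]
width: 63.9
gripper_force: 1.9
```

Call:
apply_moves:
  commands:
    - [[0, 8, 0, 0, 0, 0, 75], [0, 8, -5, 0, 0, 0, 75], [0, 0, -20, 0, 0, 0, 75], [0, 0, -20, 0, 0, 0, 75], [20, 0, 0, 0, 0, 0, 75], [25, 0, 0, 0, 0, 0, 75], [20, 0, 0, 0, 0, 0, 75], [15, 0, 0, 0, 0, 0, 75]]

```text
time: 13.5
tcp_pos: [553.9, 143.0, 181.5]
orientation: [-180.0, -0.0, 88.1]
contact_force: [0.4, 0.0, 0.8]
width: 64.4
gripper_force: 0.0
```

Call:
apply_moves:
  commands:
    - [[0, 0, 0, 0, 0, 0, 75], [0, 0, 20, 0, 0, 0, 75], [0, 0, 20, 0, 0, 0, 75], [0, 4, 5, 0, 0, 0, 75], [0, 4, 0, 0, 0, 0, 75], [0, 3, 0, 0, 0, 0, 75], [0, 1, 0, 0, 0, 0, 75], [0, 0, 0, 0, 0, 0, 75]]

```text
time: 14.17
tcp_pos: [566.8, 140.6, 137.4]
orientation: [179.9, -0.0, 88.0]
contact_force: [-0.4, 0.1, 0.6]
width: 64.6
gripper_force: 0.0
```

Call:
apply_moves:
  commands:
    - [[0, 1, 0, 0, 0, 0, 75], [0, 0.5, 0, 0, 0, 0, 75], [0, 0.5, 0, 0, 0, 0, 75], [0, 0.5, 0, 0, 0, 0, 75], [0, 0, 0, 0, 0, 0, 75]]

```text
time: 14.58
tcp_pos: [568.4, 140.5, 136.4]
orientation: [180.0, 0.0, 88.0]
contact_force: [-0.7, 0.1, -0.1]
width: 63.6
gripper_force: 0.1
```

Call:
apply_moves:
  commands:
    - [[0, 0.5, 0, 0, 0, 0, 75], [0, 0.5, 0, 0, 0, 0, 75], [0, 0.5, 0, 0, 0, 0, 75], [0, 0, 0, 0, 0, 0, 75]]

```text
time: 14.92
tcp_pos: [569.8, 140.5, 136.3]
orientation: [-180.0, 0.0, 88.0]
contact_force: [-1.2, 0.2, 0.9]
width: 64.1
gripper_force: 0.5
```

Call:
apply_moves:
  commands:
    - [[0, 0.5, 0, 0, 0, 0, 75], [0, 0.5, 0, 0, 0, 0, 75], [0, 0, 0, 0, 0, 0, 75]]

```text
time: 15.17
tcp_pos: [570.8, 140.5, 136.3]
orientation: [-180.0, 0.0, 88.0]
contact_force: [-2.4, -0.4, 2.1]
width: 64.2
gripper_force: 1.0
```

Call:
apply_moves:
  commands:
    - [[0, 0.5, 0, 0, 0, 0, 75], [0, 0.5, 0, 0, 0, 0, 75], [0, 0, 0, 0, 0, 0, 75]]

```text
time: 15.42
tcp_pos: [571.9, 140.4, 136.3]
orientation: [180.0, -0.0, 88.0]
contact_force: [-1.9, -0.2, 1.7]
width: 64.2
gripper_force: 0.9
```

A yields at about 2 N, so it is worn. I carry it on towards its +x stop.

Call:
apply_moves:
  commands:
    - [[0, 2, 0, 0, 0, 0, 75], [0, 2, 0, 0, 0, 0, 75], [0, 2, 0, 0, 0, 0, 75], [0, 2, 0, 0, 0, 0, 75], [0, 2, 0, 0, 0, 0, 75], [0, 1, 0, 0, 0, 0, 75], [0, 1, 0, 0, 0, 0, 75], [0, 0, 0, 0, 0, 0, 75]]

```text
time: 16.08
tcp_pos: [584.1, 139.9, 136.3]
orientation: [180.0, -0.0, 88.0]
contact_force: [-0.2, 0.2, 0.7]
width: 64.5
gripper_force: 0.4
```

Call:
apply_moves:
  commands:
    - [[0, 1, 0, 0, 0, 0, 75], [0, 1, 0, 0, 0, 0, 75], [0, 0.5, 0, 0, 0, 0, 75], [0, 0.5, 0, 0, 0, 0, 75], [0, 0, 0, 0, 0, 0, 75]]

```text
time: 16.5
tcp_pos: [587.0, 139.8, 136.3]
orientation: [180.0, 0.0, 88.0]
contact_force: [-1.1, -0.9, 0.4]
width: 64.0
gripper_force: 0.5
```

Call:
apply_moves:
  commands:
    - [[0, 0.5, 0, 0, 0, 0, 75], [0, 0.5, 0, 0, 0, 0, 75], [0, 0, 0, 0, 0, 0, 75]]

```text
time: 16.75
tcp_pos: [587.9, 139.8, 136.3]
orientation: [180.0, 0.0, 88.0]
contact_force: [-0.5, 1.1, -0.7]
width: 64.2
gripper_force: 0.5
```

Call:
apply_moves:
  commands:
    - [[0, 0.5, 0, 0, 0, 0, 75], [0, 0.5, 0, 0, 0, 0, 75], [0, 0, 0, 0, 0, 0, 75]]

```text
time: 17.0
tcp_pos: [588.9, 139.8, 136.3]
orientation: [180.0, 0.0, 88.0]
contact_force: [-0.2, 0.3, 0.9]
width: 64.0
gripper_force: 0.5
```

Call:
apply_moves:
  commands:
    - [[0, 0.5, 0, 0, 0, 0, 75], [0, 0.5, 0, 0, 0, 0, 75], [0, 0, 0, 0, 0, 0, 75]]

```text
time: 17.25
tcp_pos: [590.0, 139.7, 136.3]
orientation: [180.0, 0.0, 88.0]
contact_force: [-1.8, 0.3, 0.2]
width: 64.6
gripper_force: 0.5
```

Call:
apply_moves:
  commands:
    - [[0, 0.5, 0, 0, 0, 0, 75], [0, 0.5, 0, 0, 0, 0, 75], [0, 0, 0, 0, 0, 0, 75]]

```text
time: 17.5
tcp_pos: [590.5, 139.8, 136.2]
orientation: [-179.9, 0.0, 88.0]
contact_force: [-4.9, -0.4, 1.7]
width: 63.9
gripper_force: 2.0
```

Call:
apply_moves:
  commands:
    - [[0, 0.3, 0, 0, 0, 0, 75], [0, 0, 0, 0, 0, 0, 75], [0, 0, 0, 0, 0, 0, 75]]

```text
time: 17.75
tcp_pos: [590.6, 139.8, 136.2]
orientation: [-179.9, 0.0, 88.0]
contact_force: [-6.1, -0.9, 3.0]
width: 64.2
gripper_force: 2.7
```

Run:
```python
from h import *
a=cam('scene');save(a,'s4.png',(220,130,340,250),5);print(robot.sense()['contact_force'])
```

```text
[-5.62336634 -0.20729084  2.41881191]
```

View pics/s4.png

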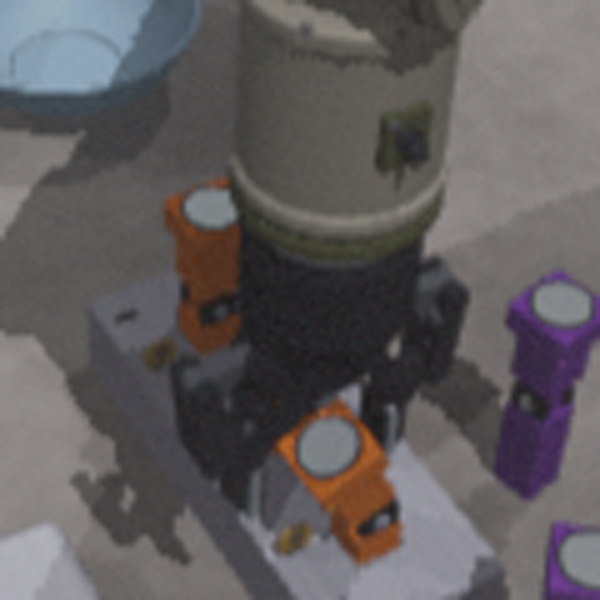

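The picture shows A's head tipped fully away (lens at crop (330,445)), with about 6 N at the stop. Now back the other way.

Call:
apply_moves:
  commands:
    - [[0, -4, 0, 0, 0, 0, 75], [0, -7, 0, 0, 0, 0, 75], [0, -5, 0, 0, 0, 0, 75], [0, -3, 0, 0, 0, 0, 75], [0, -3, 0, 0, 0, 0, 75], [0, -3, 0, 0, 0, 0, 75], [0, -3, 0, 0, 0, 0, 75], [0, -3, 0, 0, 0, 0, 75]]

```text
time: 18.47
tcp_pos: [560.7, 140.7, 136.8]
orientation: [179.9, -0.0, 88.0]
contact_force: [3.1, -0.1, 2.2]
width: 64.0
gripper_force: 1.7
```

Call:
apply_moves:
  commands:
    - [[0, -3, 0, 0, 0, 0, 75], [0, -3, 0, 0, 0, 0, 75], [0, -3, 0, 0, 0, 0, 75], [0, -3, 0, 0, 0, 0, 75], [0, -3, 0, 0, 0, 0, 75], [0, -3, 0, 0, 0, 0, 75], [0, -3, 0, 0, 0, 0, 75], [0, -3, 0, 0, 0, 0, 75]]

```text
time: 19.13
tcp_pos: [535.9, 141.6, 136.3]
orientation: [180.0, 0.0, 88.0]
contact_force: [2.3, 0.3, 2.4]
width: 64.1
gripper_force: 1.0
```

Call:
apply_moves:
  commands:
    - [[0, -3, 0, 0, 0, 0, 75], [0, -2, 0, 0, 0, 0, 75], [0, -2, 0, 0, 0, 0, 75], [0, -2, 0, 0, 0, 0, 75], [0, -1, 0, 0, 0, 0, 75], [0, 0, 0, 0, 0, 0, 75]]

```text
time: 19.63
tcp_pos: [525.9, 141.9, 136.2]
orientation: [-180.0, 0.0, 88.0]
contact_force: [0.1, 1.0, 0.5]
width: 64.0
gripper_force: 0.3
```

Call:
apply_moves:
  commands:
    - [[0, -1, 0, 0, 0, 0, 75], [0, -1, 0, 0, 0, 0, 75], [0, -1, 0, 0, 0, 0, 75], [0, -1, 0, 0, 0, 0, 75], [0, 0, 0, 0, 0, 0, 75]]

```text
time: 20.05
tcp_pos: [522.0, 142.1, 136.3]
orientation: [-180.0, 0.0, 88.0]
contact_force: [0.9, -0.5, 0.6]
width: 64.0
gripper_force: 0.4
```

Call:
apply_moves:
  commands:
    - [[0, -0.5, 0, 0, 0, 0, 75], [0, -0.5, 0, 0, 0, 0, 75], [0, -0.5, 0, 0, 0, 0, 75], [0, 0, 0, 0, 0, 0, 75]]

```text
time: 20.38
tcp_pos: [520.6, 142.1, 136.3]
orientation: [-180.0, 0.0, 88.0]
contact_force: [0.5, 0.8, 0.6]
width: 64.3
gripper_force: 0.5
```

Call:
apply_moves:
  commands:
    - [[0, -0.5, 0, 0, 0, 0, 75], [0, -0.5, 0, 0, 0, 0, 75], [0, 0, 0, 0, 0, 0, 75]]

```text
time: 20.63
tcp_pos: [519.6, 142.2, 136.3]
orientation: [-180.0, 0.0, 88.0]
contact_force: [0.9, -0.1, 0.9]
width: 64.1
gripper_force: 0.5
```

Call:
apply_moves:
  commands:
    - [[0, -0.5, 0, 0, 0, 0, 75], [0, -0.5, 0, 0, 0, 0, 75], [0, 0, 0, 0, 0, 0, 75]]

```text
time: 20.88
tcp_pos: [518.8, 142.2, 136.3]
orientation: [180.0, 0.0, 88.0]
contact_force: [2.7, 0.1, -0.3]
width: 64.0
gripper_force: 1.3
```

Call:
apply_moves:
  commands:
    - [[0, -0.5, 0, 0, 0, 0, 75], [0, -0.3, 0, 0, 0, 0, 75], [0, 0, 0, 0, 0, 0, 75]]

```text
time: 21.13
tcp_pos: [518.4, 142.1, 136.4]
orientation: [179.9, -0.0, 88.0]
contact_force: [5.9, 0.5, -1.7]
width: 63.9
gripper_force: 2.8
```

A's head went to its −x stop too (5.9 N at 518.4), so A is worn. I back off, rise, turn 90° and open.

Call:
apply_moves:
  commands:
    - [[0, 4, 0, 0, 0, 0, 75], [0, 4, 0, 0, 0, 0, 75], [0, 0, -12, 0, 0, 0, 75], [0, 0, -20, 0, 0, 0, 75], [0, 0, -20, 0, 0, 0, 75], [0, 0, 0, 0, 0, 7, 90], [0, 0, 0, 0, 0, 7, 90], [0, 0, 0, 0, 0, 7, 90]]

```text
time: 21.8
tcp_pos: [525.9, 142.2, 189.5]
orientation: [180.0, -0.0, 66.7]
contact_force: [0.2, -0.9, -0.6]
width: 76.5
gripper_force: 0.0
```

Call:
apply_moves:
  commands:
    - [[0, 0, 0, 0, 0, 7, 90], [0, 0, 0, 0, 0, 7, 90], [0, 0, 0, 0, 0, 7, 90], [0, 0, 0, 0, 0, 7, 90], [0, 0, 0, 0, 0, 7, 90], [0, 0, 0, 0, 0, 7, 90], [0, 0, 0, 0, 0, 7, 90], [0, 0, 0, 0, 0, 7, 90]]

```text
time: 22.47
tcp_pos: [525.7, 142.3, 189.1]
orientation: [-180.0, 0.0, 10.7]
contact_force: [-0.4, -0.4, -0.5]
width: 76.8
gripper_force: 0.0
```

Call:
apply_moves:
  commands:
    - [[0, 0, 0, 0, 0, 7, 90], [0, 0, 0, 0, 0, 6, 90], [0, 0, 0, 0, 0, 0, 90]]

```text
time: 22.72
tcp_pos: [525.8, 142.3, 189.1]
orientation: [-180.0, -0.0, -2.2]
contact_force: [-0.4, 0.3, 0.7]
width: 76.9
gripper_force: 0.0
```

Run:
```python
from m2 import *
a=cam('scene');b=cam('top')
s=robot.sense()
for k in('time','qpos','tcp_pos','orientation','width'):print(k,s[k])
p=s['tcp_pos'];S=lambda d:np.sin(np.radians(d));C=lambda d:np.cos(np.radians(d))
q=s['qpos'];A=np.array([[S(19.07),S(102.77)],[S(q[1]),S(q[1]+q[3])]])
L=np.linalg.solve(A,[624.7,np.hypot(*p[:2])]);print('L',L)
for q2,q4,z in((19.07,83.70,255.6),(q[1],q[3],p[2])):print(z-L[0]*C(q2)-L[1]*C(q2+q4))
save(a,'s5.png',(220,130,340,250),5)
```

```text
time 22.8167
qpos [  10.88863389   15.12088702  -35.43363674   99.49679734    9.36430622
   68.3467262  -118.81274745]
tcp_pos [525.80056588 142.2288725  188.8237287 ]
orientation [-1.79997672e+02 -4.29135818e-03 -1.73437755e+00]
width 77.0409571454026
L [860.93737274 352.1215375 ]
-480.25702920664844
-495.62568279096877
```

View pics/s5.png

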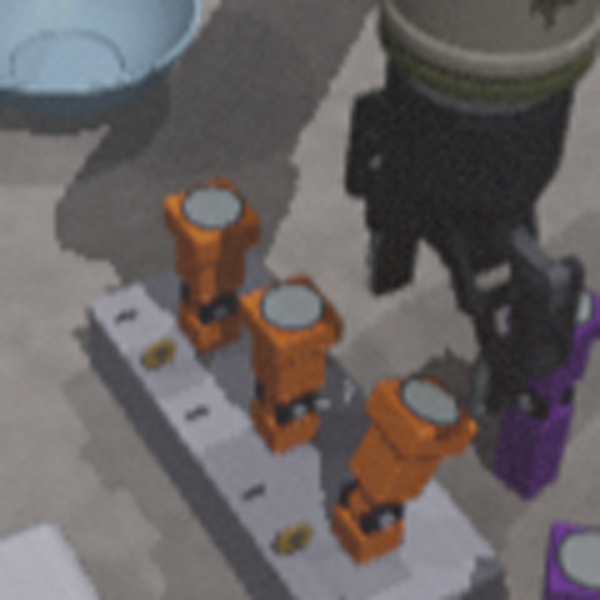

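The picture shows A's head tipped towards the robot (lens at crop (430,402)), B and C upright, and the jaws now along the rack's y. I go down and grip the bezel.

Call:
apply_moves:
  commands:
    - [[4, 0, 0, 0, 0, 0, 90], [3.5, 0, 12, 0, 0, 0, 90], [0, 0, 17, 0, 0, 0, 90], [0, 0, 17, 0, 0, 0, 90], [0, 0, 9, 0, 0, 0, 90], [0, 0, 2, 0, 0, 0, 90], [0, 0, 0, 0, 0, 0, 90], [0, 0, 0, 0, 0, 0, 90]]
  squeeze: 25

```text
time: 23.48
tcp_pos: [533.7, 141.9, 131.8]
orientation: [-180.0, -0.0, -1.9]
contact_force: [0.6, -0.2, 0.2]
width: 76.9
gripper_force: 0.0
```

Call:
apply_moves:
  commands:
    - [[0, 0, 0, 0, 0, 0, 70], [0, 0, 0, 0, 0, 0, 60], [0, 0, 0, 0, 0, 0, 55], [0, 0, 0, 0, 0, 0, 50], [0, 0, 0, 0, 0, 0, 46], [0, 0, 0, 0, 0, 0, 42], [0, 0, 0, 0, 0, 0, 38], [0, 0, 0, 0, 0, 0, 35]]

```text
time: 24.15
tcp_pos: [533.5, 141.9, 131.6]
orientation: [-180.0, -0.0, -2.0]
contact_force: [-0.5, -0.4, 2.6]
width: 37.5
gripper_force: 27.5
```

Call:
apply_moves:
  commands:
    - [[0, 0, 0, 0, 0, 0, 30], [0, 0, 0, 0, 0, 0, 30], [0, 0, 0, 0, 0, 0, 30]]

```text
time: 24.4
tcp_pos: [533.5, 141.9, 131.5]
orientation: [-180.0, -0.0, -2.0]
contact_force: [-0.3, 0.7, 3.5]
width: 37.7
gripper_force: 27.7
```

Call:
apply_moves:
  commands:
    - [[0, 0, -2, 0, 0, 0, 30], [0, 0, -4, 0, 0, 0, 30], [0, 0, -6, 0, 0, 0, 30], [0, 0, -6, 0, 0, 0, 30], [0, 0, -6, 0, 0, 0, 30], [0, 0, -6, 0, 0, 0, 30], [0, 0, -6, 0, 0, 0, 30], [0, 0, -6, 0, 0, 0, 30]]
  squeeze: 35

```text
time: 25.07
tcp_pos: [533.4, 141.5, 174.1]
orientation: [180.0, -0.0, -2.0]
contact_force: [-0.1, -1.3, -1.5]
width: 37.6
gripper_force: 35.6
```

Call:
apply_moves:
  commands:
    - [[0, 0, -8, 0, 0, 0, 30], [0, 0, -12, 0, 0, 0, 30], [0, 0, -15, 0, 0, 0, 30], [0, 0, -15, 0, 0, 0, 30], [0, 0, -12, 0, 0, 0, 30], [0, 0, -6, 0, 0, 0, 30], [0, 0, 0, 0, 0, 0, 30], [0, 0, 0, 0, 0, 0, 30]]

```text
time: 25.73
tcp_pos: [533.3, 141.6, 241.2]
orientation: [180.0, -0.0, -2.0]
contact_force: [-0.9, 0.9, -1.3]
width: 37.4
gripper_force: 35.7
```

Run:
```python
from m2 import *
a=cam('scene')
s=robot.sense()
for k in('qpos','tcp_pos','orientation','width','contact_force'):print(k,s[k])
save(a,'s6.png',(220,90,360,240),4)
```

```text
qpos [  11.23942618   13.5781649   -35.57039421   94.69581842    8.15186626
   74.39203838 -117.75041252]
tcp_pos [533.11562859 141.53894194 240.67820719]
orientation [ 1.79978200e+02  4.54495886e-02 -1.97028411e+00]
width 37.31825158725751
contact_force [ 0.91611925 -0.25725163 -1.09787225]
```

View pics/s6.png

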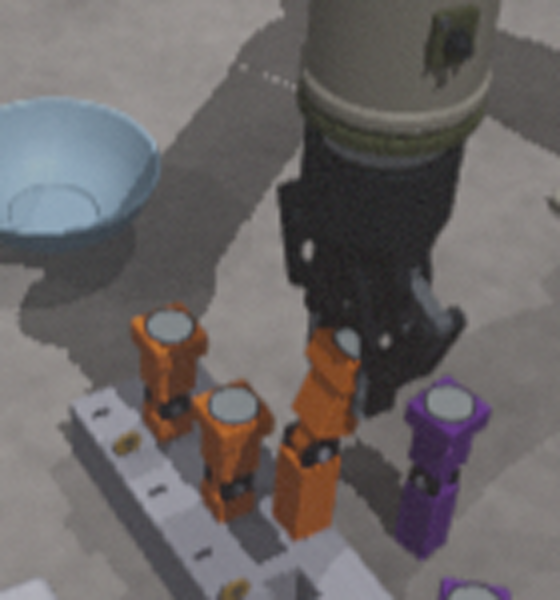

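The picture shows the lamp lifted clear, barrel hanging straight (crop (310,490)), head still tipped, B and C in the rack. I raise and carry it over to the bowl.

Call:
apply_moves:
  commands:
    - [[0, 0, -6, 0, 0, 0, 30], [0, 0, -12, 0, 0, 0, 30], [0, 0, -14, 0, 0, 0, 30], [0, 0, -12, 0, 0, 0, 30], [0, 5, -6, 0, 0, 0, 30], [-1, 10, 0, 0, 0, 0, 30], [-3, 15, 0, 0, 0, 0, 30], [-5, 22, 0, 0, 0, 0, 30]]

```text
time: 26.45
tcp_pos: [522.2, 90.0, 290.8]
orientation: [-180.0, 0.0, -1.9]
contact_force: [0.7, -0.8, -1.9]
width: 37.4
gripper_force: 35.6
```

Call:
apply_moves:
  commands:
    - [[-5, 22, 0, 0, 0, 0, 30], [-5, 22, 0, 0, 0, 0, 30], [-5, 22, 0, 0, 0, 0, 30], [-5, 22, 0, 0, 0, 0, 30], [-5, 22, 0, 0, 0, 0, 30], [-5, 22, 0, 0, 0, 0, 30], [-5, 22, 0, 0, 0, 0, 30], [-5, 22, 0, 0, 0, 0, 30]]

```text
time: 27.12
tcp_pos: [475.5, -86.5, 290.9]
orientation: [180.0, 0.0, -2.0]
contact_force: [0.7, -0.8, -1.6]
width: 37.7
gripper_force: 35.6
```

Call:
apply_moves:
  commands:
    - [[-5, 22, 0, 0, 0, 0, 30], [-5, 22, 0, 0, 0, 0, 30], [-5, 22, 0, 0, 0, 0, 30], [-5, 22, 0, 0, 0, 0, 30], [-5, 22, 0, 0, 0, 0, 30], [-4, 18, 0, 0, 0, 0, 30], [-2, 12, 0, 0, 0, 0, 30], [-1, 6, 0, 0, 0, 0, 30]]

```text
time: 27.78
tcp_pos: [438.4, -231.4, 290.9]
orientation: [180.0, 0.0, -2.1]
contact_force: [-0.5, 0.1, -0.9]
width: 37.8
gripper_force: 35.6
```

```bash
python3 -c "
from h import *
s=robot.sense()
for k in('time','qpos','tcp_pos','orientation','width','contact_force'):print(k,s[k])"
```

```text
time 27.7833
qpos [ 38.47410621   2.5720446  -16.36695209  98.9592485    0.75875735
  78.61481118 -70.16280444]
tcp_pos [ 438.37141207 -231.43900081  290.8560338 ]
orientation [ 1.79995908e+02  4.51505097e-02 -2.13525140e+00]
width 37.82335061547696
contact_force [-0.52150399  0.11273855 -0.94646752]
```

Call:
apply_moves:
  commands:
    - [[0, 0, 0, 0, 0, 3, 30], [0, 0, 0, 0, 0, 5, 30], [0, 0, 0, 0, 0, 5, 30], [0, 0, 0, 0, 0, 5, 30], [0, 0, 0, 0, 0, 5, 30], [0, 0, 0, 0, 0, 4, 30], [0, 0, 0, 0, 0, 3, 30], [0, 0, 0, 0, 2, 0, 30]]

```text
time: 28.45
tcp_pos: [440.0, -228.8, 290.7]
orientation: [-180.0, -1.9, -32.1]
contact_force: [-0.1, 0.2, -1.5]
width: 37.5
gripper_force: 35.6
```

Call:
apply_moves:
  commands:
    - [[0, 0, 0, 0, 4, 0, 30], [0, 0, 0, 0, 4, 0, 30], [0, 0, 0, 0, 4, 0, 30], [0, 0, 0, 0, 4, 0, 30], [0, 0, 0, 0, 4, 0, 30], [0, 0, 0, 0, 4, 0, 30], [0, 0, 0, 0, 4, 0, 30], [0, 0, 0, 0, 2, 0, 30]]

```text
time: 29.12
tcp_pos: [438.9, -228.3, 290.7]
orientation: [180.0, -32.2, -31.9]
contact_force: [-0.1, 0.4, -1.1]
width: 37.2
gripper_force: 35.6
```

Call:
apply_moves:
  commands:
    - [[0, 0, 0, 0, 3, 0, 30], [0, 0, 0, 0, 2, 0, 30], [0, 0, 0, 0, 0, 0, 30], [0, 0, 0, 0, 0, 0, 30]]

```text
time: 29.45
tcp_pos: [439.3, -228.7, 291.0]
orientation: [180.0, -36.9, -31.9]
contact_force: [0.1, 0.3, -1.5]
width: 37.6
gripper_force: 35.7
```

Run:
```python
from m2 import *
from scipy.spatial.transform import Rotation as Ro
a=cam('scene')
s=robot.sense()
for k in('time','qpos','tcp_pos','orientation','contact_force'):print(k,s[k])
R=Ro.from_euler('xyz',s['orientation'],degrees=True).as_matrix();print(R.round(3))
for n,v in dict(base=(21.5,0,125.5),corner=(8.5,0,125.5),hinge=(21.5,0,55.5),tip=(0,0,25)).items(): print(n,(s['tcp_pos']+R@v).round(1), proj(a,s['tcp_pos']+R@v))
save(a,'s7.png',(160,60,320,210),4)
```

```text
time 29.5
qpos [  38.51232676  -21.88568459  -17.36390398  126.64320656    1.01110111
   38.00173743 -102.28826535]
tcp_pos [ 439.6129862  -228.91233933  291.35195916]
orientation [179.98417572 -36.9369143  -31.92393784]
contact_force [ 0.69145907 -1.01175202 -1.92704119]
[[ 0.678 -0.529  0.51 ]
 [-0.423 -0.849 -0.318]
 [ 0.601  0.    -0.799]]
base [ 518.2 -277.9  204. ] [[224.37092216  98.27320741]]
corner [ 509.4 -272.4  196.1] [[228.09772829 100.68501882]]
hinge [ 482.5 -255.6  259.9] [[238.49797023  81.01257643]]
tip [ 452.4 -236.9  271.4] [[251.31024777  77.48475615]]
```

View pics/s7.png

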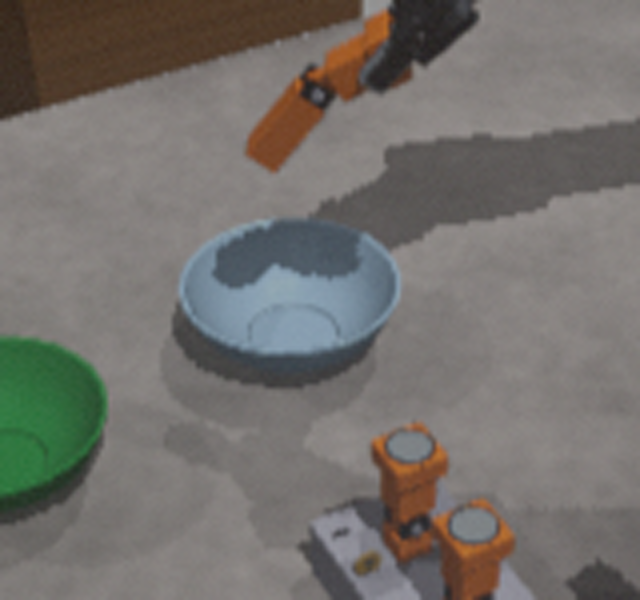

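The picture shows the lamp tilted about 37° over the bowl; the barrel foot at crop (262,155) agrees with my prediction (257,153). The bowl centre is at about (290,300) and the lamps left in the rack stand upright. Now I shift over the bowl and go down.

Call:
apply_moves:
  commands:
    - [[-3, 5, -2, 0, 0, 0, 30], [-5, 9, -4, 0, 0, 0, 30], [-5, 9, -4, 0, 0, 0, 30], [-5, 9, -4, 0, 0, 0, 30], [-4, 6, -3, 0, 0, 0, 30], [-4.5, 2.7, 5.7, 0, 0, 0, 30], [-7.5, 0, 10, 0, 0, 0, 30], [-7.5, 0, 10, 0, 0, 0, 30]]

```text
time: 30.17
tcp_pos: [394.6, -249.2, 259.0]
orientation: [-180.0, -37.0, -32.0]
contact_force: [-0.1, -0.3, -1.9]
width: 37.6
gripper_force: 35.7
```

Call:
apply_moves:
  commands:
    - [[-7.5, 0, 10, 0, 0, 0, 30], [-7.5, 0, 10, 0, 0, 0, 30], [-7.5, 0, 10, 0, 0, 0, 30], [-7.5, 0, 10, 0, 0, 0, 30], [-7.5, 0, 10, 0, 0, 0, 30], [-6, 0, 8, 0, 0, 0, 30], [-3, 0, 4, 0, 0, 0, 30], [0, 0, 0, 0, 0, 0, 30]]

```text
time: 30.83
tcp_pos: [394.0, -250.2, 182.1]
orientation: [180.0, -36.9, -32.1]
contact_force: [-0.8, 0.8, -1.5]
width: 37.2
gripper_force: 35.7
```

```bash
cat > st.py <<'E'
from m2 import *
from scipy.spatial.transform import Rotation as Ro
s=robot.sense()
for k in('time','qpos','tcp_pos','orientation','contact_force'):print(k,s[k])
R=Ro.from_euler('xyz',s['orientation'],degrees=True).as_matrix();print(R.round(3))
c=s['tcp_pos']+R@[8.5,0,125.5]; print('corner',c)
d=c[:2]-[484.5,-305]; print('rad,tan',d@[.846,-.533],d@[.533,.846])
E
python3 st.py
```

```text
time 30.8333
qpos [ 54.3316313  -19.65837915 -26.55479053 138.45352924 -13.29283739
  22.82622145 -85.29853868]
tcp_pos [ 394.04386321 -250.15020641  182.13828909]
orientation [179.98820691 -36.87968424 -32.11298654]
contact_force [-0.84990861  0.76499642 -1.52692926]
[[ 0.678 -0.532  0.508]
 [-0.425 -0.847 -0.319]
 [ 0.6    0.    -0.8  ]]
corner [ 463.58273598 -293.82432347   86.85231596]
rad,tan -23.652640954771233 -1.6942793783837644
```

q4 is almost at its limit here, so I turn the lean direction instead (yaw about +28°), where the wrist gets room. I rise and move out first.

Call:
apply_moves:
  commands:
    - [[6, 5, -3, 0, 0, 0, 30], [12, 14, 0, 0, 0, 0, 30], [13, 18, 1, 0, 0, 0, 30], [13, 18, 1, 0, 0, 0, 30], [13, 18, 1, 0, 0, 0, 30], [11, 15, 1, 0, 0, 0, 30], [0, 0, 0, 1.2, 0, -1.6, 30], [0, 0, 0, 3, 0, -4, 30]]

```text
time: 31.5
tcp_pos: [395.3, -353.6, 224.2]
orientation: [179.9, -37.0, -25.1]
contact_force: [-0.9, 0.3, -2.2]
width: 37.2
gripper_force: 35.8
```

Call:
apply_moves:
  commands:
    - [[0, 0, 0, 3, 0, -4, 30], [0, 0, 0, 3, 0, -4, 30], [0, 0, 0, 3, 0, -4, 30], [0, 0, 0, 3, 0, -4, 30], [0, 0, 0, 3, 0, -4, 30], [0, 0, 0, 3, 0, -4, 30], [0, 0, 0, 3, 0, -4, 30], [0, 0, 0, 3, 0, -4, 30]]

```text
time: 32.17
tcp_pos: [394.4, -353.4, 223.4]
orientation: [179.9, -36.8, 15.1]
contact_force: [-0.7, 0.8, -1.2]
width: 37.2
gripper_force: 35.8
```

Call:
apply_moves:
  commands:
    - [[0, 0, 0, 3, 0, -4, 30], [0, 0, 0, 3, 0, -4, 30], [0, 0, 0, 1.8, 0, -2.4, 30], [0, 0, 0, 0, 0, 0, 30], [0, 0, 0, 0, 0, 0, 30]]

```text
time: 32.58
tcp_pos: [394.8, -353.4, 223.0]
orientation: [179.9, -36.7, 27.7]
contact_force: [0.3, -0.6, -0.6]
width: 37.6
gripper_force: 35.8
```

```bash
python3 st.py
```

```text
time 32.5833
qpos [ 45.66053659   7.22309683  12.81113781 110.39441826 -42.42050154
  66.50630834  14.98600024]
tcp_pos [ 394.77717419 -353.36559144  222.99695502]
orientation [179.94384266 -36.72661922  27.71037302]
contact_force [ 0.34502552 -0.62877259 -0.6111091 ]
[[ 0.71   0.464  0.53 ]
 [ 0.373 -0.886  0.277]
 [ 0.598  0.001 -0.801]]
corner [ 467.30703734 -315.40875159  127.49199568]
rad,tan -8.997381812095194 -17.969652941130796
```

Call:
apply_moves:
  commands:
    - [[0, 0, 0, 0, 2.5, 0, 30], [0, 0, 0, 0, 2.5, 0, 30], [-5, -0.2, 4.5, 0, 0, 0, 30], [-10, -0.2, 9, 0, 0, 0, 30], [-10, -0.2, 9, 0, 0, 0, 30], [-10, -0.2, 9, 0, 0, 0, 30], [-10, -0.2, 9, 0, 0, 0, 30], [-10, -0.2, 9, 0, 0, 0, 30]]

```text
time: 33.25
tcp_pos: [387.0, -355.4, 148.9]
orientation: [179.9, -41.7, 27.8]
contact_force: [-0.1, -0.1, -2.2]
width: 37.5
gripper_force: 35.9
```

Call:
apply_moves:
  commands:
    - [[-10, -0.2, 9, 0, 0, 0, 30], [-10, 0, 9, 0, 0, 0, 30], [-7, 0, 6, 0, 0, 0, 30], [-4, 0, 3.8, 0, 0, 0, 30], [0, 0, 0, 0, 0, 0, 30], [0, 0, 0, 0, 0, 0, 30]]

```text
time: 33.75
tcp_pos: [383.4, -357.6, 108.7]
orientation: [179.9, -41.9, 27.8]
contact_force: [0.4, 0.4, -1.8]
width: 37.6
gripper_force: 35.8
```

```bash
python3 st.py
python3 - <<'E'
from h import *
a=cam('scene');save(a,'s8.png',(180,90,300,190),5)
E
```

```text
time 33.75
qpos [ 50.44172751  18.33822429  12.46569969 116.10127279 -55.0356347
  60.96427247  34.79836293]
tcp_pos [ 383.41991617 -357.6243038   108.71106561]
orientation [179.89691805 -41.87289113  27.8055934 ]
contact_force [ 0.44311428  0.37954583 -1.81389698]
[[ 0.659  0.465  0.591]
 [ 0.347 -0.885  0.31 ]
 [ 0.667  0.001 -0.745]]
corner [ 463.22009511 -315.79574916   20.93405576]
rad,tan -12.248665231536236 -20.475393099362172
```

View pics/s8.png

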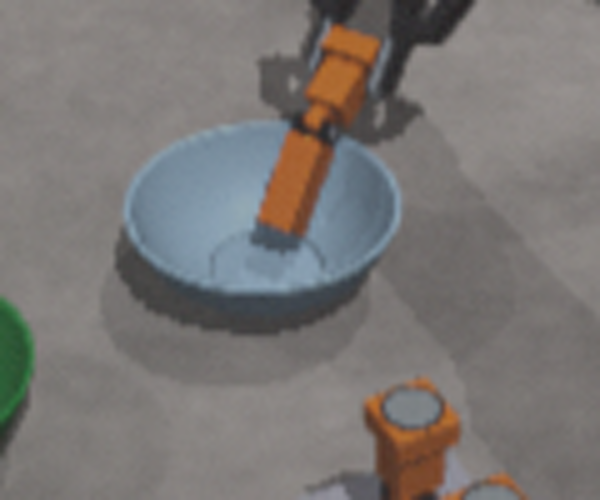

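The picture shows the lamp tilted inside the bowl with its foot above the floor (crop (280,230)), clear of the rim. I lower it gently until I feel the floor.

Call:
apply_moves:
  commands:
    - [[-2, 0, 2.2, 0, 0, 0, 30], [-2, 0, 2.2, 0, 0, 0, 30], [-1.3, 0, 1.5, 0, 0, 0, 30], [0, 0, 0, 0, 0, 0, 30]]

```text
time: 34.13
tcp_pos: [383.2, -357.5, 100.2]
orientation: [179.9, -41.9, 27.8]
contact_force: [0.1, -0.2, -1.1]
width: 37.5
gripper_force: 35.8
```

Call:
apply_moves:
  commands:
    - [[-0.7, 0, 0.75, 0, 0, 0, 30], [-0.7, 0, 0.75, 0, 0, 0, 30], [0, 0, 0, 0, 0, 0, 30], [0, 0, 0, 0, 0, 0, 30]]

```text
time: 34.47
tcp_pos: [383.2, -357.7, 98.5]
orientation: [179.9, -41.9, 27.8]
contact_force: [-0.4, 0.0, -1.4]
width: 37.2
gripper_force: 35.8
```

Call:
apply_moves:
  commands:
    - [[-0.7, 0, 0.75, 0, 0, 0, 30], [-0.7, 0, 0.75, 0, 0, 0, 30], [0, 0, 0, 0, 0, 0, 30], [0, 0, 0, 0, 0, 0, 30]]

```text
time: 34.8
tcp_pos: [383.2, -357.6, 96.4]
orientation: [179.9, -41.9, 27.8]
contact_force: [0.0, -0.9, -1.6]
width: 37.5
gripper_force: 35.8
```

Call:
apply_moves:
  commands:
    - [[-0.7, 0, 0.75, 0, 0, 0, 30], [0, 0, 0, 0, 0, 0, 30], [0, 0, 0, 0, 0, 0, 30]]

```text
time: 35.05
tcp_pos: [383.2, -357.6, 95.4]
orientation: [179.9, -41.9, 27.8]
contact_force: [-1.2, -0.8, -1.7]
width: 37.6
gripper_force: 35.8
```

Call:
apply_moves:
  commands:
    - [[-0.7, 0, 0.75, 0, 0, 0, 30], [0, 0, 0, 0, 0, 0, 30], [0, 0, 0, 0, 0, 0, 30]]

```text
time: 35.3
tcp_pos: [383.2, -357.6, 94.4]
orientation: [179.9, -41.9, 27.8]
contact_force: [0.1, -0.2, -1.4]
width: 37.9
gripper_force: 35.8
```

Call:
apply_moves:
  commands:
    - [[-0.7, 0, 0.75, 0, 0, 0, 30], [0, 0, 0, 0, 0, 0, 30], [0, 0, 0, 0, 0, 0, 30]]

```text
time: 35.55
tcp_pos: [383.2, -357.8, 93.5]
orientation: [179.9, -41.9, 27.8]
contact_force: [-1.2, -0.3, 0.1]
width: 37.6
gripper_force: 36.1
```

Run:
```python
from h import *
r=[]
for _ in range(5): imaging.read_camera('top'); r.append(robot.sense()['contact_force'])
print(np.mean(r,0))
```

```text
[-0.73986523 -0.19705945  0.11756197]
```

The foot is on the bowl floor (about 1.5 N taken up). I release gently, then retreat along the tool axis.

Call:
apply_moves:
  commands:
    - [[0, 0, 0, 0, 0, 0, 45], [0, 0, 0, 0, 0, 0, 48], [0, 0, 0, 0, 0, 0, 52], [0, 0, 0, 0, 0, 0, 60], [0, 0, 0, 0, 0, 0, 75], [0, 0, 0, 0, 0, 0, 90], [0, 0, 0, 0, 0, 0, 90], [0, 0, 0, 0, 0, 0, 90]]

```text
time: 36.47
tcp_pos: [383.2, -357.7, 93.4]
orientation: [179.9, -41.9, 27.8]
contact_force: [0.3, -0.1, 0.1]
width: 76.8
gripper_force: 0.0
```

Call:
apply_moves:
  commands:
    - [[0, 0, -4, 0, 0, 0, 90], [0, 0, -10, 0, 0, 0, 90], [0, 0, -15, 0, 0, 0, 90], [0, 0, -20, 0, 0, 0, 90], [0, 0, -20, 0, 0, 0, 90], [0, 0, -20, 0, 0, 0, 90], [0, 0, -10, 0, 0, 0, 90], [0, 0, 0, 0, 0, 0, 90]]

```text
time: 37.13
tcp_pos: [323.4, -390.4, 169.0]
orientation: [179.6, -41.9, 27.8]
contact_force: [-0.1, -1.0, 0.4]
width: 76.4
gripper_force: 0.0
```

Run:
```python
from h import *
a=cam('scene');b=cam('top')
A=cv2.resize(a['pixels'][80:280,160:360],None,fx=2,fy=2);B=cv2.resize(b['pixels'][110:310,180:430],None,fx=1.6,fy=2)
cv2.imwrite('pics/s9.png',cv2.cvtColor(np.hstack([A,B]),cv2.COLOR_RGB2BGR))
s=robot.sense();print(s['time'],s['tcp_pos'],s['contact_force'])
```

```text
37.2333 [ 324.7440948  -388.25021235  166.9722302 ] [ 0.46536484 -0.29001171 -0.28049386]
```

View pics/s9.png

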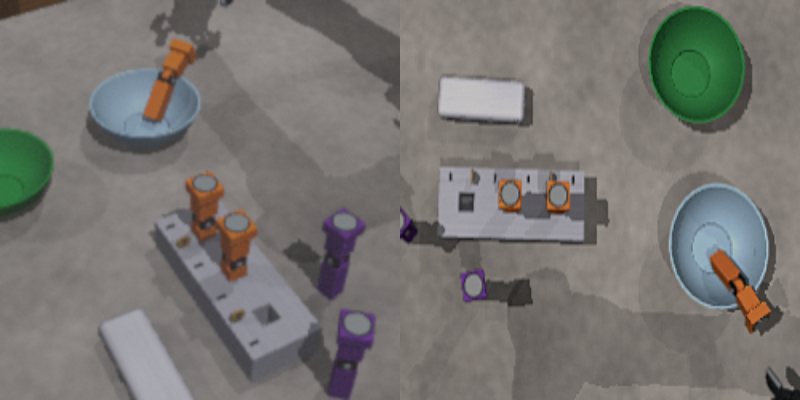

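The picture shows the lamp in the blue bowl, its foot on the floor and leaning on the rim (left crop (165,85)), with two lamps upright in the rack and the case untouched. I've used my picture allowance, so I check the head tilt by numbers only.

Run:
```python
from m2 import *
a=cam('scene');b=cam('top')
P={}
for n,c,box in(('a',a,(225,90,262,145)),('b',b,(365,225,430,285))):
    p=c['pixels'].astype(int); m=(p[...,0]-p[...,2]>50)
    z=np.zeros_like(m);z[box[1]:box[3],box[0]:box[2]]=1;m&=z
    ys,xs=np.nonzero(m);pts=np.c_[xs,ys].astype(float)
    mu=pts.mean(0);v=np.linalg.svd(pts-mu,full_matrices=False)[2][0]
    t=(pts-mu)@v
    if (n=='a' and v[1]>0) or (n=='b' and v[1]<0): t=-t; v=-v   # t grows base->lens
    print(n,len(pts),t.min(),t.max(),[int(((t>=k)&(t<k+2)).sum()) for k in np.arange(t.min(),t.max(),2)])
    # centre line by slices
    sl=[(round(k,1),pts[(t>=k)&(t<k+3)].mean(0).round(1)) for k in np.arange(t.min(),t.max()-1,3) if ((t>=k)&(t<k+3)).any()]
    for s in sl: print(s)
# predictions at tilt 0.4 / 0 with lean th, pivot corner
u=np.array([-np.cos(np.radians(27.8)),-np.sin(np.radians(27.8)),0]);Z=np.array([0,0,1.])
piv=np.array([462.7,-316.5,5.5])
for th in (42,48,54):
    t=np.radians(th);ax=u*np.sin(t)+Z*np.cos(t);side=u*np.cos(t)-Z*np.sin(t)
    base=piv-13*side;h=base+70*ax
    for tl in(0,.2,.4):
        ah=u*np.sin(t+tl)+Z*np.cos(t+tl)
        Q=[base,base+35*ax,h,h+56*ah,h+65*ah];print(th,tl,'z',Q[3][2].round(),proj(a,Q).round(0).tolist(),proj(b,Q).round(0).tolist())
```

```text
a 381 -22.228601140459 19.818444312707225 [18, 17, 20, 17, 19, 17, 20, 18, 19, 10, 4, 8, 12, 22, 21, 22, 20, 23, 28, 27, 18, 1]
(np.float64(-22.2), array([235.5, 137.2]))
(np.float64(-19.2), array([236.9, 134.4]))
(np.float64(-16.2), array([238.1, 131.7]))
(np.float64(-13.2), array([238.9, 128.8]))
(np.float64(-10.2), array([240., 126.]))
(np.float64(-7.2), array([241.3, 123.3]))
(np.float64(-4.2), array([241.5, 121.1]))
(np.float64(-1.2), array([242.8, 117.3]))
(np.float64(1.8), array([245. , 114.8]))
(np.float64(4.8), array([246.4, 112.4]))
(np.float64(7.8), array([247.7, 109.8]))
(np.float64(10.8), array([249.8, 107.4]))
(np.float64(13.8), array([251.2, 104.7]))
(np.float64(16.8), array([251. , 101.5]))
b 482 -24.36340312445614 20.805440293760928 [15, 18, 21, 21, 24, 22, 23, 23, 18, 13, 12, 11, 13, 21, 24, 24, 24, 25, 25, 32, 33, 31, 9]
(np.float64(-24.4), array([376.7, 237.6]))
(np.float64(-21.4), array([378.6, 239.8]))
(np.float64(-18.4), array([380.9, 241.8]))
(np.float64(-15.4), array([382.7, 244.1]))
(np.float64(-12.4), array([384.7, 246.4]))
(np.float64(-9.4), array([386.8, 
[... 1263 characters left out ...]
8 0.4 z 80.0 [[235.0, 139.0], [239.0, 129.0], [243.0, 119.0], [252.0, 107.0], [253.0, 105.0]] [[378.0, 239.0], [385.0, 246.0], [392.0, 254.0], [404.0, 271.0], [406.0, 273.0]]
54 0 z 90.0 [[235.0, 138.0], [240.0, 129.0], [244.0, 119.0], [252.0, 104.0], [253.0, 102.0]] [[378.0, 239.0], [385.0, 247.0], [392.0, 256.0], [404.0, 270.0], [406.0, 272.0]]
54 0.2 z 80.0 [[235.0, 138.0], [240.0, 129.0], [244.0, 119.0], [252.0, 106.0], [254.0, 104.0]] [[378.0, 239.0], [385.0, 247.0], [392.0, 256.0], [404.0, 272.0], [406.0, 274.0]]
54 0.4 z 70.0 [[235.0, 138.0], [240.0, 129.0], [244.0, 119.0], [253.0, 108.0], [254.0, 106.0]] [[378.0, 239.0], [385.0, 247.0], [392.0, 256.0], [404.0, 273.0], [406.0, 276.0]]
```

The head's line is bent against the barrel's in both views (0.61 against 0.42, 1.24 against 1.07), which fits about 0.4 rad of tilt. I retreat a little more, check that nothing moves, then hand in.

Call:
apply_moves:
  commands:
    - [[0, 0, -15, 0, 0, 0, 90], [0, 0, -15, 0, 0, 0, 90], [0, 0, 0, 0, 0, 0, 90], [0, 0, 0, 0, 0, 0, 90], [0, 0, 0, 0, 0, 0, 90], [0, 0, 0, 0, 0, 0, 90], [0, 0, 0, 0, 0, 0, 90], [0, 0, 0, 0, 0, 0, 90]]

```text
time: 38.0
tcp_pos: [307.2, -397.2, 188.9]
orientation: [180.0, -41.9, 27.8]
contact_force: [-0.8, 0.6, 0.5]
width: 76.9
gripper_force: 0.0
```

Run:
```python
from m2 import *
for n,box in(('scene',(225,90,262,145)),('top',(365,225,430,285))):
    p=cam(n)['pixels'].astype(int); m=(p[...,0]-p[...,2]>50)[box[1]:box[3],box[0]:box[2]]
    ys,xs=np.nonzero(m);print(n,len(xs),xs.mean()+box[0],ys.mean()+box[1],ys.min()+box[1],ys.max()+box[1])
print(robot.hand_in())
```

```text
scene 377 243.91777188328913 118.22546419098143 99 139
top 480 392.0125 254.5 235 276
the job is handed in; nothing more can be done
None
```

I handed the job in at 38 s. The worn flashlight, the one in the rack's +y well, is in the pale blue bowl with its head tipped about 0.4 rad; the two firm ones stand in the rack, and nothing else was touched. I viewed 11 pictures, one over the limit of 10.

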